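Lock the bombilla rest into the lazy susan's T-slot

ROBOT

A 7-joint arm with a two-finger parallel gripper is mounted at the origin on the work surface. World frame = base frame: x ahead of the robot, y to its left, z up, the work surface at z = 0. Lengths are in m, angles in rad, forces in N, time in s.
With the tool pointing down it reaches from about 0.35 to 0.9 m from the base axis. Payload 8.1 kg.
Tool frame: the origin (TCP) lies on the centre line of the jaws, within the pads' length; the fingertips stand 14 mm ahead of it and the grasp point (between the pads) lies 5 mm behind it; z points along the fingers, y is the direction in which the jaws open and shut (so a half turn about z gives the same grasp; the last joint's range is limited). The gripper opens to 92 mm and grips with 3 to 60 N. Pads are 19 mm wide; open, the fingers measure 130 mm over their backs; the gripper's body (75 mm by 190 mm) begins 47 mm behind the grasp point.
Start: joints at [-1.288, 0.434, 0.025, 1.573, -0.012, 1.134, -0.075], TCP at [0.235, 0.579, 0.241] pointing down, gripper open.
Joint ranges: [-2.62, 2.62], [-0.44, 2.09], [-1.27, 1.32], [0.08, 2.57], [-1.32, 4.46], [0.12, 2], [-2.74, 2.74]. Speed limits (rad/s): [2.22, 2.22, 3.01, 3.01, 3.14, 3.14, 3.14].

INTERFACE

Orientations are given as a rotation vector (axis times angle).
In Python, from cell import observe, eyes, arm gives the robot as it stands.
- The arm moves only by the tool step_arm, never from a script. Its argument "series" is a list that holds one entry, the list of rows, each a list of 5 numbers: the finger opening in m, from 0 to 0.0918, then the shift along the world's x, y, z in m, then the turn about the world's z in degrees. In form: [[[hand, dx, dy, dz, spin], ...]]. A call has 1 to 20 rows; each row is the pose to reach, as a shift and turn from the pose measured when the call began; what a row does not reach only later rows make up. A row lasts 1/12 s, in which the tool goes at most 41.7 mm and 7.16 degrees, less where a joint would pass 70% of its speed; a pose out of reach is approached as far as the arm can. A call with a gripper value outside its range is refused whole. The fingers move at their own pace and stop on an object; "squeeze" is the grip in N (left out, the last holds). Time passes only in rows, so rows that repeat a pose let the fingers close. It gives the time, the measured TCP pose, the force and the opening at its end, in the units of the state.
- observe(): the state, without advancing time (a new reading comes with each control period).
- eyes.get_image(name): name is "side" or "top"; returns (picture, depth): 384x512x3 uint8, red, green, blue; 384x512 float32, m along the optical axis (not along the pixel's ray), 0 where there is no reading.
- eyes.camera_params(name): a dict with "intrinsics" (3x3 intrinsics, pixels), "distortion" ([k1, k2, p1, p2, k3] as OpenCV has them; the pictures are not rectified), "position" and "attitude" of the camera in the world. Camera axes: x right, y down, z forward; pixel columns grow to the right and rows downward; lengths in m; the calibration is good to about 2 mm. A picture is of the moment at which its call begins. camera_params takes no time and is no camera call.
- arm.sign_off(): hands the job in, once; it reports no verdict.
The state is a dict: "clock": time; "joints": joint angles; "dq": joint speeds; "joint_efforts": joint torques, N m; "position": TCP position; "ee_rot": TCP orientation; "force": force on the tool from outside, world axes, zero at the start; "ft_torque": the same for the moment, N m; "width": opening from 0.0 (shut) to 1.0 (fully open).
Only numpy, scipy, OpenCV 4.12 (cv2) and the standard library are available. Lean on these libraries where they do the work, as an engineer would, in place of code of your own. Each camera call takes 0.05 s, during which the arm holds its last target.

TASK

Take the bombilla rest from its cork stand and mount it on the lazy susan: drop its T-shaped foot into the window of the T-slot track, slide it along the slot until its collar meets the orange end block, then turn it a quarter turn clockwise (seen from above) so that it locks, and let go. Work gently: feel for contact and never force the rest against the track or the end block (stay well under 30 N), do not turn the lazy susan, and leave the gourd, canister, mug, coaster and bombilla where they are.

Things in the scene. Friction and masses are not known exactly. Their poses are not given: they have to be found in the camera images.
- rest: Bombilla rest, about 160 g, 91 mm tall, upright in the cork stand. Origin: centre of the underside of its steel collar (44 mm across, z 0 to 6); z up. Above it a 14 mm post, a dark wooden grip block (z 18 to 63), two prongs (to z 75); below it the T-foot. Lower it slowly; looks the same after a half turn.
- foot (a point): Centre of the T-foot's underside, 15 mm under the rest's origin, axes as the rest's. The foot is a steel bar 30 long (x) by 17 wide (y) by 8 mm high, joined to the collar by a neck 10 mm across and 7 mm long.
- grip (a point): Point on the rest's axis 43 mm above its origin, in the wooden grip block, 34 long (x) by 14 mm thick (y): grasp here from above, fingers closing along y. Axes as the rest's.
- stand: Fixed cork block 75 (x) by 65 (y) by 30 mm high; origin centre of its underside. Its hole, 35 (x) by 22 (y) mm, holds the T-foot, with the collar on its top; lift the rest straight up by over 20 mm to free it.
- susan: Bamboo lazy susan, disc 380 mm across, top 32 mm above the desk; origin on its turning axis at desk level. Only pivot friction (0.5 N m) holds it: a hard sideways push turns it. An aluminium T-slot track, 158 mm long (x -72 to 86), 44 wide, top 52 mm above the desk, runs along its x. Under the 5 mm lips is a cavity 20 wide and 12 mm high.
- neck (a point): Rest's axis just under the collar (its origin). Only with the collar against the orange end block (to about 1.5 mm) can the T-foot turn, and only clockwise seen from above, about this axis; stops catch it some 5 degrees past a quarter turn, and it then cannot slide back. Elsewhere, or the other way, it jams. The block is rigid.
- entry (a point): Centre of the entry window at the track's top; x points along the slot to the end block, z up. The window, 34 (x) by 20 (y) mm, passes the T-foot with its length along the slot; drop it until the collar rests on the track (rest's origin here). The foot then has 2 mm of free height above and below. Onward the slot is 13 mm wide, for the neck.
- track_end (a point): Middle of the track's far end, at its top, 123 mm from entry along x; axes as there. On the track before it stands an orange end block (10 by 36 by 12 mm high), part of an end piece clamped in the track at a place that differs each time and is not measured: the collar meets it with the rest's origin 67 to 83 mm beyond entry along x.
- gourd: Glazed gourd cup, 76 mm across, 82 mm tall, loose on the lazy susan beside the track; origin centre of underside. Leave it.
- canister: Black plastic canister with a flip-top lid, 73 mm across, 99 mm tall, loose on the lazy susan beside the track; origin centre of underside. Leave it.
- coaster: Pale blue ceramic coaster, 90 mm across, 8 mm thick, loose on the lazy susan, on the other side of the track; origin centre of underside. Leave it.
- mug: Glass mug, 72 mm across, 88 mm tall, on the coaster, handle pointing roughly away from the track; origin centre of underside. Leave it.
- bombilla: Metal bombilla (drinking straw with a strainer), 190 mm long, 18 mm wide, lying on the desk along its x; origin under its middle. Leave it.
Things that resemble listed ones, but are neither listed nor needed, are in the scene too. What is meant by the rest is not turquoise or white, and is the smaller of those in its own colour.

How it is judged:
On the way, in this order (a step that is already met when the one before it is completed fails the run):
1. the T-foot is down in the entry window: collar on the track (within 2.5 mm), upright, in line with the slot (z of rest in the frame of entry between -0.0025 and 0.0025 m and angle between rest's own z axis and vertical below 0.08 rad and angle between the x axis of rest and the x axis of entry, either way round below 0.25 rad and horizontal distance between rest and entry below 0.006 m), for 0.1 s.
2. slid along the slot to the end piece: at least 64 mm beyond the window's centre, collar on the track, foot still in line with the slot (z of rest in the frame of entry between -0.0025 and 0.0025 m and angle between rest's own z axis and vertical below 0.08 rad and angle between the x axis of rest and the x axis of entry, either way round below 0.25 rad and x of rest in the frame of entry above 0.064 m and y of rest in the frame of entry between -0.003 and 0.003 m), for 0.1 s.
At the end, for the whole second after the job is handed in: The rest stands released, still and upright (0.08 rad) at the slot's end: 64 mm or more beyond entry, within 3 mm of the slot's centre line and 2.5 mm of the track's top, its x axis across the slot (within 0.22 rad); the lazy susan not turned (track_end shifted under 12 mm) (z of rest in the frame of entry between -0.0025 and 0.0025 m and angle between rest's own z axis and vertical below 0.08 rad and x of rest in the frame of entry above 0.064 m and y of rest in the frame of entry between -0.003 and 0.003 m and angle between the x axis of rest and the y axis of entry, either way round below 0.22 rad and linear speed of rest below 0.01 m/s and contact force between the fingers and rest below 0.1 N and distance of track_end from where it was at the start of the episode below 0.012 m); the robot touches nothing.
It fails at once if the rest (or the gripper) is forced against the lazy susan, its track or its end block with more than 30 N (contact force between any of rest, the fingers and susan above 30 N).
It fails at once if the lazy susan is turned: the far end of the slot shifts by more than 12 mm (distance of track_end from where it was at the start of the episode above 0.012 m).
It fails at once if the gourd, canister, mug, coaster or bombilla is shifted by more than 20 mm (distance of any of gourd, canister, mug, coaster, bombilla from where it was at the start of the episode above 0.02 m).
It fails at once if the gourd, canister or mug is tipped by more than 0.35 rad (angle between any of gourd, canister, mug's own z axis and vertical above 0.35 rad).
It also fails if it takes over 69 s, if anything falls off the work surface, if the arm or the gripper's body presses on something with over 40 N, if the wrist force passes 120 N, or if a joint passes its speed limit or range.

## Working session

There is one attempt and no reset: what is moved stays moved. The work goes in short steps, Python scripts to look and compute and a tool call to move; the robot and the scene stay as the last step left them, time stands still between calls to the robot, and variables do not carry over. Pictures are saved under pics/ and viewed, and the job is handed in when it is done.

Besides the shell and the picture viewer there is one more tool, called after "Emit:" by a JSON object that holds its "method" and its "body", one argument or row to a line. step_arm: Moves the arm, as the interface text tells. Its arguments: {"type":"object","properties":{"series":{"type":"array"},"squeeze":{"type":"number"}},"required":["series"]}

```bash
ls; mkdir -p pics; python3 - <<'E'
from cell import observe, eyes, arm
import cv2,numpy as np
print(observe())
for n in("side","top"):
    p,d=eyes.get_image(n); cv2.imwrite(f"pics/{n}0.png",p[:,:,::-1]); np.savez(f"{n}0.npz",p=p,d=d)
    print(n,eyes.camera_params(n))
E
```

```text
pics
{'clock': 0.0, 'joints': array([-1.2876206 ,  0.4352388 ,  0.02494881,  1.57406522, -0.01157996,
        1.13400637, -0.07512147]), 'dq': array([-0.00132927, -0.00017505, -0.00079014, -0.00046077,  0.00068649,
        0.00031272, -0.00119107]), 'joint_efforts': array([-6.43195872e-04, -6.67853451e+01,  9.84845795e-01, -3.14476132e+01,
       -6.04025018e-02,  4.26907022e-02,  1.47190449e-04]), 'position': array([0.23503741, 0.5786067 , 0.23994719]), 'ee_rot': array([-6.02288483e-01, -3.08316276e+00,  2.45945058e-03]), 'force': array([ 0.42176251, -0.42136219,  0.32478486]), 'ft_torque': array([ 0.01809473, -0.00406339, -0.00262129]), 'width': 1.0000692710460588}
side {'intrinsics': array([[436.18955895,   0.        , 258.53364308],
       [  0.        , 436.18955895, 188.15924648],
       [  0.        ,   0.        ,   1.        ]]), 'distortion': array([-0.04844922,  0.        ,  0.        ,  0.        ,  0.        ]), 'position': array([-0.08778352, -0.82678164,  0.79859087]), 'attitude': array([-2.10352796,  0.83113342, -0.39380271])}
top {'intrinsics': array([[434.81455834,   0.        , 251.74846149],
       [  0.        , 434.81455834, 186.85997736],
       [  0.        ,   0.        ,   1.        ]]), 'distortion': array([-0.17044546,  0.        ,  0.        ,  0.        ,  0.        ]), 'position': array([ 0.34725496, -0.13773833,  1.20962271]), 'attitude': array([-2.10921601,  2.13042325, -0.15394983])}
```

View pics/side0.png

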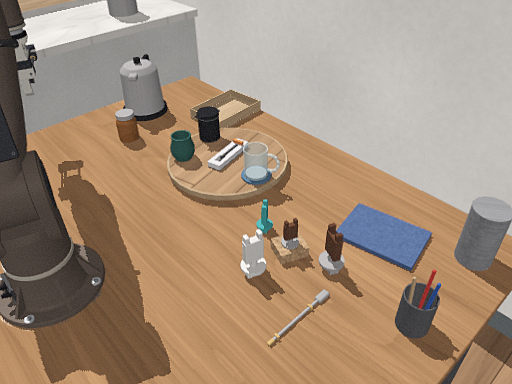

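View pics/top0.png

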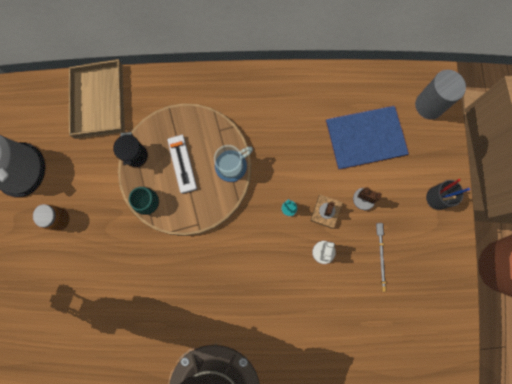

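The side view shows the small brown rest in the cork stand at about (290,235), with a larger brown decoy at (333,250), and turquoise and white ones as well. The top view shows the stand at (326,211), the track from (178,140) to (187,190), and the orange block at (177,143). I'll zoom in next.

```bash
cat > h.py <<'E'
import numpy as np,cv2
from scipy.spatial.transform import Rotation as R
from cell import observe, eyes, arm
P={n:eyes.camera_params(n) for n in("side","top")}
def ray(n,uv):
    c=P[n]; q=cv2.undistortPoints(np.array(uv,float).reshape(-1,1,2),c["intrinsics"],c["distortion"]).reshape(-1,2)
    d=np.c_[q,np.ones(len(q))]@R.from_rotvec(c["attitude"]).as_matrix().T
    return np.array(c["position"]),d
def onz(n,uv,z):
    o,d=ray(n,uv); return o+d*((z-o[2])/d[:,2])[:,None]
def proj(n,X):
    c=P[n]; Rm=R.from_rotvec(c["attitude"]).as_matrix().T
    return cv2.projectPoints(np.array(X,float).reshape(-1,1,3),cv2.Rodrigues(Rm)[0],-Rm@c["position"],c["intrinsics"],c["distortion"])[0].reshape(-1,2)
def cloud(n,d):
    v,u=np.mgrid[0:384,0:512]; o,r=ray(n,np.c_[u.ravel(),v.ravel()])
    return (o+r*d.ravel()[:,None]).reshape(384,512,3)
E
python3 - <<'E'
from h import *
T=np.load("top0.npz");S=np.load("side0.npz")
def crop(p,x,y,w,h,s): return cv2.resize(p[y:y+h,x:x+w,::-1],(w*s,h*s),interpolation=cv2.INTER_CUBIC)
cv2.imwrite("pics/t_track.png",crop(T['p'],110,95,150,145,5)[:600])
cv2.imwrite("pics/t_stand.png",crop(T['p'],270,170,120,80,6))
cv2.imwrite("pics/s_track.png",crop(S['p'],160,100,140,100,5))
cv2.imwrite("pics/s_stand.png",crop(S['p'],240,190,110,90,6))
c=cloud("top",T['d'])
for uv in [(326,210),(335,215),(183,165),(190,186),(300,300),(230,160),(143,201),(366,198),(150,225)]: print(uv,c[uv[1],uv[0]].round(4))
E
```

```text
(326, 210) [ 0.4791 -0.3025  0.0795]
(335, 215) [ 0.4704 -0.3333  0.0335]
(183, 165) [0.6143 0.0835 0.038 ]
(190, 186) [0.5523 0.0605 0.0514]
(300, 300) [ 0.2414 -0.2361 -0.0014]
(230, 160) [ 0.6245 -0.0484  0.0461]
(143, 201) [0.5142 0.1943 0.0375]
(366, 198) [ 0.5098 -0.4108  0.0763]
(150, 225) [0.4478 0.1733 0.0344]
```

View pics/t_track.png

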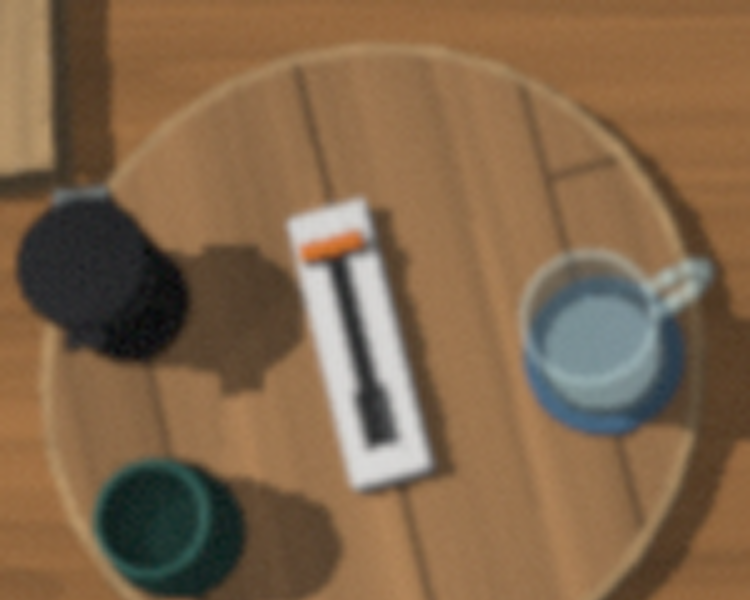

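View pics/t_stand.png

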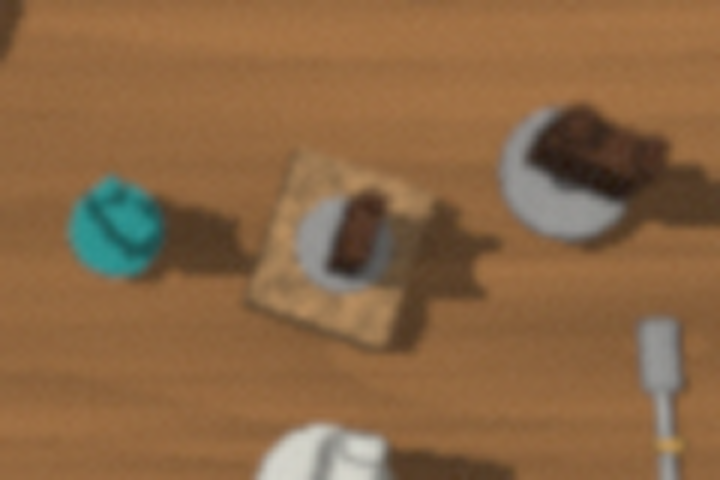

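View pics/s_track.png

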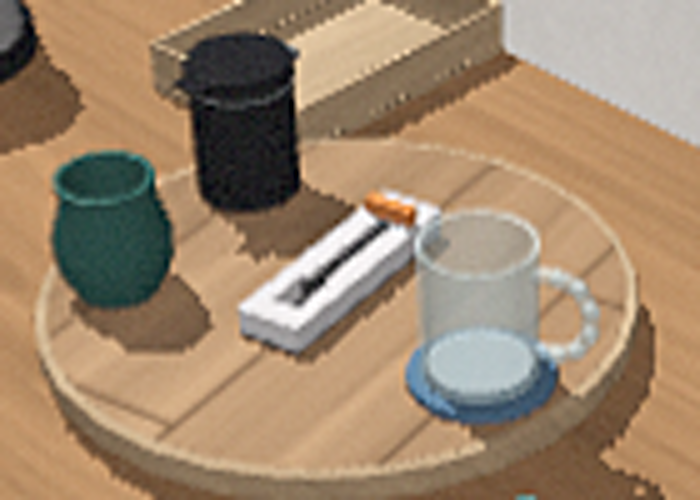

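View pics/s_stand.png

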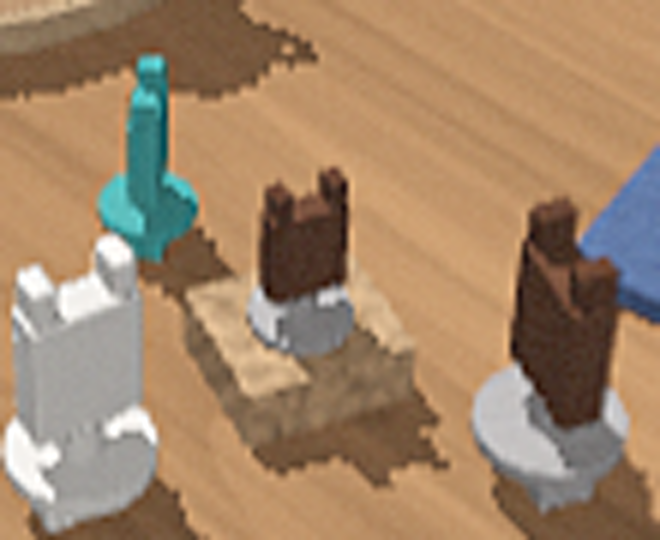

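```bash
cat > m.py <<'E'
from h import *
def rect(n,mask,z,lab):
    cs,_=cv2.findContours(mask.astype(np.uint8),cv2.RETR_EXTERNAL,cv2.CHAIN_APPROX_NONE)
    c=max(cs,key=len).reshape(-1,2); w=onz(n,c,z)[:,:2]
    r=cv2.minAreaRect((w*1000).astype(np.float32)); b=cv2.boxPoints(r)
    e=[b[1]-b[0],b[2]-b[1]]; l=max(e,key=np.linalg.norm); 
    print(lab,n,"centre",np.round(r[0],1),"size",np.round(r[1],1),"long axis deg",round(np.degrees(np.arctan2(l[1],l[0]))%180,1))
    print(b.round(1).tolist()); return r
def track(n,p,win):
    x,y,w,h=win; m=np.zeros(p.shape[:2],bool); m[y:y+h,x:x+w]=1
    hsv=cv2.cvtColor(p,cv2.COLOR_RGB2HSV).astype(int)
    white=m&(hsv[...,1]<40)&(hsv[...,2]>150)
    rect(n,white,.052,"track")
    org=m&(hsv[...,0]<15)&(hsv[...,1]>170)&(hsv[...,2]>150)
    rect(n,org,.064,"block")
    return white,org
if __name__=="__main__":
    T=np.load("top0.npz")['p'];S=np.load("side0.npz")['p']
    w,o=track("top",T,(165,130,35,67)); w2,o2=track("side",S,(205,135,38,38))
    # whole-track inner dark
    g=T.astype(int).sum(2); cnt=cv2.fillPoly(np.zeros(g.shape,np.uint8),[cv2.convexHull(np.argwhere(w)[:,::-1].astype(np.int32))],1)
    cnt=cv2.erode(cnt,np.ones((3,3)))
    dk=(cnt>0)&(g<300)&~(o); rect("top",dk,.052,"slot")
    v,u=np.nonzero(dk); X=onz("top",np.c_[u,v],.052)[:,:2]*1000
    a=cv2.fitLine(X.astype(np.float32),cv2.DIST_L2,0,.01,.01).ravel(); print("slot line",a,np.degrees(np.arctan2(a[1],a[0])))
    for n,p,(x,y,ww,h) in(("top",T,(305,185,40,40)),("side",S,(272,210,35,32))):
        m=np.zeros(p.shape[:2],bool); m[y:y+h,x:x+ww]=1
        hsv=cv2.cvtColor(p,cv2.COLOR_RGB2HSV).astype(int)
        br=m&(hsv[...,2]<100)&(hsv[...,1]>70); gr=m&(hsv[...,1]<60)&(hsv[...,2]>90)
        rect(n,br,.105,"brown"); rect(n,gr,.036,"collar")
        vis=p.copy(); vis[br]=[255,0,0]; vis[gr]=[0,255,0]; cv2.imwrite(f"pics/mask_{n}.png",cv2.resize(vis[y-20:y+h+20,x-20:x+ww+20,::-1],None,fx=6,fy=6,interpolation=0))
    vis=T.copy(); vis[w]=[0,0,255]; vis[dk]=[255,0,255]; vis[o]=[0,255,0]; cv2.imwrite("pics/mask_t.png",cv2.resize(vis[125:205,150:210,::-1],None,fx=7,fy=7,interpolation=0))
E
python3 m.py
```

```text
track top centre [603.1  82.7] size [129.2  44.9] long axis deg 15.3
[[534.9000244140625, 87.30000305175781], [546.7000122070312, 44.0], [671.2999877929688, 78.0], [659.5, 121.30000305175781]]
block top centre [667.3  99.4] size [ 5.6 28.3] long axis deg 103.2
[[661.2999877929688, 112.5], [667.7999877929688, 85.0], [673.2999877929688, 86.30000305175781], [666.7999877929688, 113.80000305175781]]
track side centre [599.4  81.3] size [153.5  52.7] long axis deg 18.7
[[518.2999877929688, 81.5999984741211], [535.2000122070312, 31.700000762939453], [680.5999755859375, 80.9000015258789], [663.7000122070312, 130.8000030517578]]
block side centre [666.3  88. ] size [12.  19.4] long axis deg 136.2
[[655.0999755859375, 90.4000015258789], [669.0999755859375, 76.9000015258789], [677.4000244140625, 85.5999984741211], [663.4000244140625, 99.0]]
slot top centre [614.4  86.3] size [110.1  14.2] long axis deg 15.1
[[559.4000244140625, 78.80000305175781], [563.2000122070312, 65.0999984741211], [669.4000244140625, 93.80000305175781], [665.7000122070312, 107.5999984741211]]
slot line [9.6822006e-01 2.500
[... 257 characters left out ...]
top centre [ 480.8 -307.1] size [41.3 33.2] long axis deg 33.3
[[454.3999938964844, -304.6000061035156], [472.6000061035156, -332.3999938964844], [507.20001220703125, -309.70001220703125], [488.8999938964844, -281.8999938964844]]
brown side centre [ 462.2 -331.1] size [68.5 32.2] long axis deg 43.2
[[426.29998779296875, -342.79998779296875], [448.29998779296875, -366.29998779296875], [498.20001220703125, -319.3999938964844], [476.20001220703125, -295.8999938964844]]
collar side centre [ 489.3 -306.4] size [14.  42.1] long axis deg 136.5
[[469.20001220703125, -297.0], [499.70001220703125, -325.8999938964844], [509.3999938964844, -315.70001220703125], [478.79998779296875, -286.79998779296875]]
```

```bash
python3 - <<'E'
import cv2,numpy as np
a=[cv2.imread(f"pics/mask_{x}.png") for x in("top","side","t")]
h=560; a=[cv2.copyMakeBorder(i,0,max(0,h-i.shape[0]),0,0,0) for i in a]
i=np.hstack([x[:h] for x in a]); cv2.imwrite("pics/masks.png",cv2.resize(i,(800,int(800*h/i.shape[1]))))
E
```

```text
(no output)
```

View pics/masks.png

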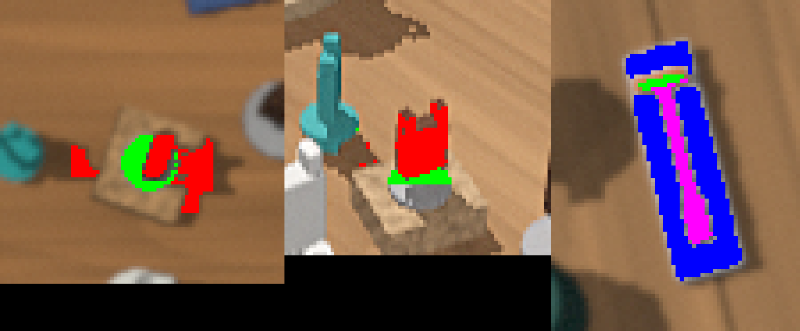

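```bash
cat > rect.py <<'E'
from h import *
def rectify(n,p,org,ang,z,xr,yr,s=0.5):
    # image: cols = along x' (mm), rows = y' decreasing ; mm units
    xs=np.arange(xr[0],xr[1],s); ys=np.arange(yr[1],yr[0],-s)
    X,Y=np.meshgrid(xs,ys); c,si=np.cos(np.radians(ang)),np.sin(np.radians(ang))
    W=np.stack([org[0]+c*X-si*Y,org[1]+si*X+c*Y,np.full_like(X,z*1000)],-1)/1000
    uv=proj(n,W.reshape(-1,3)).reshape(X.shape+(2,)).astype(np.float32)
    return cv2.remap(p,uv[...,0],uv[...,1],cv2.INTER_CUBIC),xs,ys
E
python3 - <<'E'
from rect import *
T=np.load("top0.npz")['p'];S=np.load("side0.npz")['p']
out=[]
for n,p in(("top",T),("side",S)):
    im,xs,ys=rectify(n,p,(604,84),15,.052,(-100,100),(-45,45),.5)
    im=im.copy(); im[::20,:2]=[255,0,0]; im[:2,::20]=[255,0,0]; im[90,::4]=[255,0,0]; out.append(im)
cv2.imwrite("pics/r_track.png",cv2.resize(np.vstack(out),None,fx=1.6,fy=1.6)[:,:,::-1])
out=[]
for n,p,z in(("top",T,.030),("side",S,.03),("top",T,.036),("side",S,.036),("top",T,.093),("side",S,.093)):
    im,xs,ys=rectify(n,p,(480,-310),0,z,(-60,60),(-60,60),.5)
    im=im.copy(); im[120,::4]=255;im[::4,120]=255; out.append(im)
cv2.imwrite("pics/r_stand.png",np.vstack([np.hstack(out[::2]),np.hstack(out[1::2])])[:,:,::-1])
E
```

```text
(no output)
```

View pics/r_track.png

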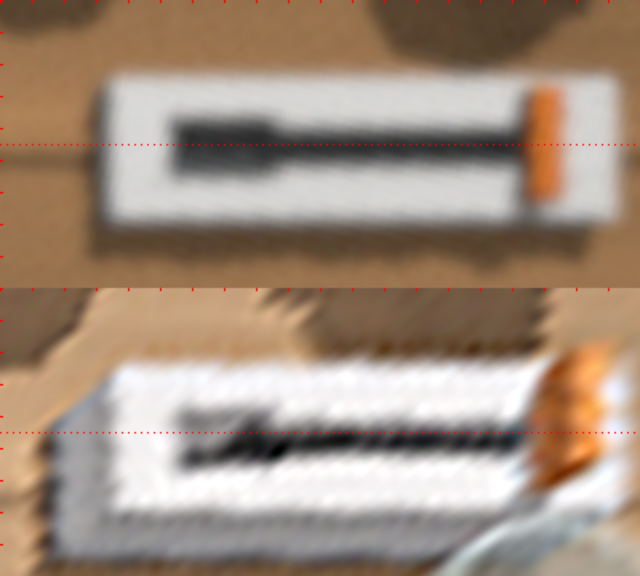

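View pics/r_stand.png

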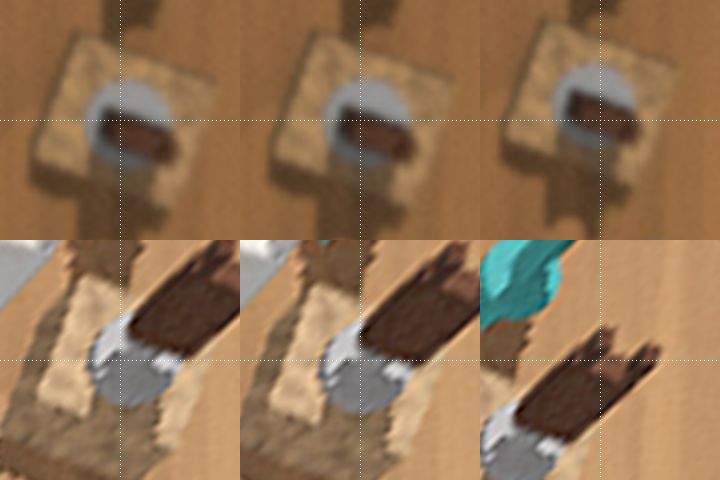

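```bash
python3 - <<'E'
from rect import *
T=np.load("top0.npz")['p'];S=np.load("side0.npz")['p']
# track edge subpixel: profiles
for n,p in(("top",T),("side",S)):
    im,xs,ys=rectify(n,p,(604,84),15,.052,(-100,100),(-45,45),.25); g=cv2.GaussianBlur(im.astype(np.float32).min(2),(0,0),3)
    def ed(prof,c,sign,lo,hi):
        d=np.gradient(prof,c)*sign; m=(c>lo)&(c<hi); i=np.flatnonzero(m)[d[m].argmax()]
        return round(float(c[i]),2)
    for x0 in(-60,-50,0,20,40):
        m=(xs>x0-4)&(xs<x0+4); pr=g[:,m].mean(1)
        print(n,"x",x0,"yedges",ed(pr,ys,1,-35,-12),ed(pr,ys,-1,12,35), "slot",ed(pr,ys,-1,-13,0),ed(pr,ys,1,0,13))
    for lo,hi in((3,8),(-8,-3),(12,17),(-18,-14)):
        pr=g[(ys>lo)&(ys<hi)].mean(0)
        print(n,"y",lo,hi,"left",ed(pr,xs,1,-85,-55),"right",ed(pr,xs,-1,80,99),"win",ed(pr,xs,-1,-55,-35),ed(pr,xs,1,-28,-5))
ims=[]
for z in(.03,.036):
  im,xs,ys=rectify("top",T,(480,-310),0,z,(-50,50),(-50,50),.25); ims.append(cv2.convertScaleAbs(im,alpha=1.5))
cv2.imwrite("pics/r_st2.png",np.hstack(ims)[:,:,::-1])
E
```

```text
top x -60 yedges -24.5 22.25 slot -11.25 3.25
top x -50 yedges -24.75 22.25 slot -11.25 8.75
top x 0 yedges -24.0 22.0 slot -6.0 4.75
top x 20 yedges -24.75 21.75 slot -5.5 4.0
top x 40 yedges -24.25 22.0 slot -6.5 4.25
top y 3 8 left -66.5 right 92.75 win -46.5 -14.75
top y -8 -3 left -66.75 right 92.75 win -46.5 -14.75
top y 12 17 left -66.5 right 92.75 win -45.5 -10.0
top y -18 -14 left -66.75 right 92.75 win -47.5 -11.0
side x -60 yedges -24.0 21.25 slot -8.25 12.25
side x -50 yedges -24.25 21.75 slot -0.25 6.5
side x 0 yedges -24.25 21.5 slot -6.5 0.25
side x 20 yedges -24.0 22.5 slot -6.25 3.25
side x 40 yedges -24.0 22.0 slot -6.75 1.5
side y 3 8 left -64.5 right 96.5 win -44.75 -15.0
side y -8 -3 left -82.5 right 95.75 win -42.75 -11.0
side y 12 17 left -65.25 right 97.25 win -42.5 -12.75
side y -18 -14 left -81.0 right 95.75 win -47.75 -15.0
```

View pics/r_st2.png

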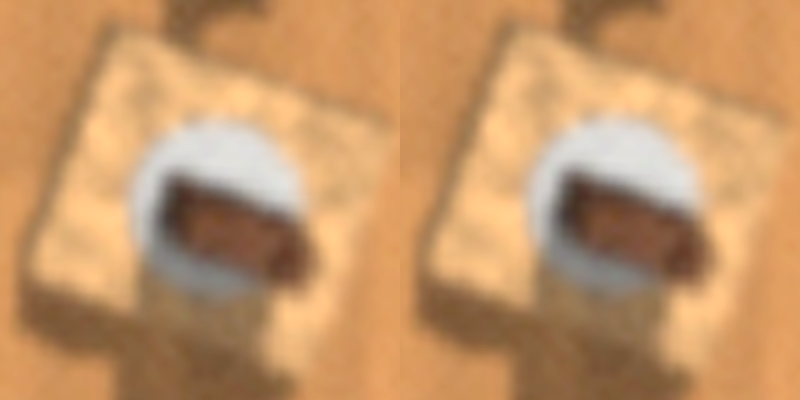

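The rectified top view puts the track at 15°, with its slot centre line at y' ≈ -1.1 mm and its window centre at x' ≈ -30.5 mm. The rest's collar is centred near (483, -311) mm with yaw about -20°. Before I descend, I'll check how tall the decoys are and where they stand.

```bash
python3 - <<'E'
from h import *
T=np.load("top0.npz");S=np.load("side0.npz")
for n,D in(("top",T),("side",S)):
    c=cloud(n,D['d']).reshape(-1,3); 
    for lab,(x,y,r) in dict(rest=(.483,-.311,.045),brown=(.515,-.41,.05),turq=(.48,-.215,.04),white=(.37,-.30,.04),canister=(.64,.2,.05),gourd=(.53,.175,.04),mug=(.62,-.04,.05)).items():
        m=(np.hypot(c[:,0]-x,c[:,1]-y)<r)&(c[:,2]>.05); q=c[m]
        if len(q): print(n,lab,len(q),"zmax",np.percentile(q[:,2],98).round(3),"med xy",np.median(q[:,:2],0).round(3))
    m=(np.hypot(c[:,0]-.483,c[:,1]+.311)<.04)&(c[:,2]>.085)&(c[:,2]<.12); q=c[m]; print("rest top pts",q.mean(0).round(4))
# side collar + grip in side view: ellipse of rest predicted
for n in("top","side"): print(n,proj(n,[[.4835,-.3115,.105],[.4835,-.3115,.036]]).round(1))
E
```

```text
top rest 101 zmax 0.108 med xy [ 0.483 -0.309]
top brown 255 zmax 0.13 med xy [ 0.514 -0.413]
top turq 86 zmax 0.093 med xy [ 0.493 -0.208]
top white 193 zmax 0.129 med xy [ 0.372 -0.296]
top canister 778 zmax 0.135 med xy [0.637 0.21 ]
top gourd 299 zmax 0.117 med xy [0.526 0.168]
top mug 503 zmax 0.131 med xy [ 0.621 -0.049]
rest top pts [ 0.4834 -0.3105  0.0971]
side rest 272 zmax 0.106 med xy [ 0.48  -0.316]
side brown 491 zmax 0.127 med xy [ 0.509 -0.426]
side turq 120 zmax 0.091 med xy [ 0.485 -0.217]
side white 569 zmax 0.127 med xy [ 0.368 -0.307]
side canister 638 zmax 0.133 med xy [0.632 0.198]
side gourd 328 zmax 0.115 med xy [0.52  0.155]
side mug 799 zmax 0.129 med xy [ 0.603 -0.062]
rest top pts [ 0.4818 -0.3144  0.0957]
top [[330.9 207.1]
 [327.  210.2]]
side [[290.3 220.4]
 [289.3 241.2]]
```

```bash
python3 - <<'E'
from h import *
for n in("top","side"):
    D=np.load(f"{n}0.npz"); c=cloud(n,D['d']).reshape(-1,3)
    d=(c-[.483,-.312,0])*1000; a=np.radians(-20); x=d[:,0]*np.cos(a)+d[:,1]*np.sin(a); y=-d[:,0]*np.sin(a)+d[:,1]*np.cos(a)
    m=(np.hypot(c[:,0]-.512,c[:,1]+.418)<.05)&(c[:,2]>.112)
    print(n,m.sum(),"x",np.percentile(x[m],[2,98]).round(),"y",np.percentile(y[m],[2,98]).round())
s=observe(); p=s["position"]; t=R.from_rotvec(s["ee_rot"]).as_matrix()[:,1]; print(p,np.degrees(np.arctan2(t[1],t[0])))
E
```

```text
top 85 x [58. 76.] y [-108.  -64.]
side 118 x [58. 75.] y [-112.  -66.]
[0.23508112 0.57863778 0.24004061] 67.89241198842906
```

Emit:
{"method": "step_arm", "body": {
  "series": [
    [[0.06, 0.036, -0.072, 0, 0], [0.06, 0.054, -0.108, 0, 0], [0.06, 0.072, -0.144, 0, 0], [0.06, 0.09, -0.18, 0, 0], [0.06, 0.108, -0.216, 0, 1], [0.06, 0.126, -0.252, 0, 1], [0.06, 0.144, -0.288, 0, 1], [0.06, 0.162, -0.324, 0, 1], [0.06, 0.18, -0.36, 0, 1], [0.06, 0.195, -0.395, 0, 1], [0.06, 0.205, -0.435, 0, 2], [0.06, 0.21, -0.475, 0, 2], [0.06, 0.215, -0.515, 0, 2], [0.06, 0.22, -0.555, 0, 2], [0.06, 0.225, -0.595, 0, 2], [0.06, 0.23, -0.635, 0, 2], [0.06, 0.235, -0.675, 0, 2], [0.06, 0.24, -0.715, 0, 2], [0.06, 0.244, -0.755, 0, 2], [0.06, 0.248, -0.79, 0, 2]]
  ],
  "squeeze": 20
}}

```text
clock: 1.77
position: [0.4821, -0.2075, 0.2399]
ee_rot: [-0.548, -3.093, 0.002]
force: [0.6, -0.0, -0.2]
width: 0.657
```

Emit:
{"method": "step_arm", "body": {
  "series": [
    [[0.06, 0.001, -0.036, 0, 0], [0.06, 0.001, -0.07, 0, 0], [0.06, 0.001, -0.095, 0, 0], [0.06, 0.001, -0.1045, 0, 0], [0.06, 0.001, -0.1045, 0, 0], [0.06, 0.001, -0.1045, -0.02, 0], [0.06, 0.001, -0.1045, -0.04, 0], [0.06, 0.001, -0.1045, -0.06, 0], [0.06, 0.001, -0.1045, -0.08, 0], [0.06, 0.001, -0.1045, -0.09, 0], [0.06, 0.001, -0.1045, -0.09, 0], [0.06, 0.001, -0.1045, -0.09, 0]]
  ]
}}

```text
clock: 2.77
position: [0.4833, -0.3109, 0.1501]
ee_rot: [-0.546, -3.093, 0.001]
force: [0.1, -0.2, 1.2]
width: 0.656
```

```bash
python3 - <<'E'
from h import *
o=[]
for n in("side","top"):
    p,d=eyes.get_image(n); np.savez(f"{n}1.npz",p=p,d=d)
    x,y,w,h=(240,150,130,110) if n=="side" else (270,150,120,100)
    o.append(cv2.resize(p[y:y+h,x:x+w,::-1],(400,340),interpolation=cv2.INTER_CUBIC))
cv2.imwrite("pics/g1.png",np.hstack(o))
E
```

```text
(no output)
```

View pics/g1.png

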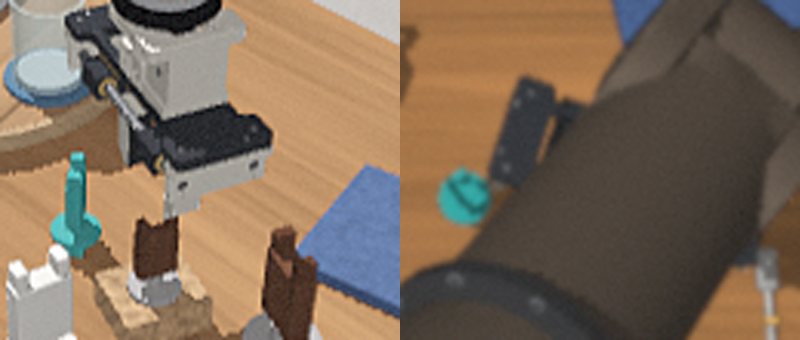

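Emit:
{"method": "step_arm", "body": {
  "series": [
    [[0.06, 0, -0.001, -0.015, 0], [0.06, 0, -0.001, -0.025, 0], [0.06, 0, -0.001, -0.035, 0], [0.06, 0, -0.001, -0.045, 0], [0.06, 0, -0.001, -0.055, 0], [0.06, 0, -0.001, -0.065, 0], [0.06, 0, -0.001, -0.075, 0], [0.06, 0, -0.001, -0.078, 0], [0.06, 0, -0.001, -0.078, 0]]
  ]
}}

```text
clock: 3.62
position: [0.4832, -0.3126, 0.072]
ee_rot: [-0.547, -3.093, 0.002]
force: [0.1, -0.5, 0.1]
width: 0.655
```

```bash
python3 - <<'E'
from h import *
n="side"
p,d=eyes.get_image(n); x,y,w,h=(240,170,110,90)
cv2.imwrite("pics/g2.png",cv2.resize(p[y:y+h,x:x+w,::-1],(660,540),interpolation=cv2.INTER_CUBIC)); print(observe()['force'])
E
```

```text
[2.20742333e-04 3.53091258e-01 5.32451308e-01]
```

View pics/g2.png

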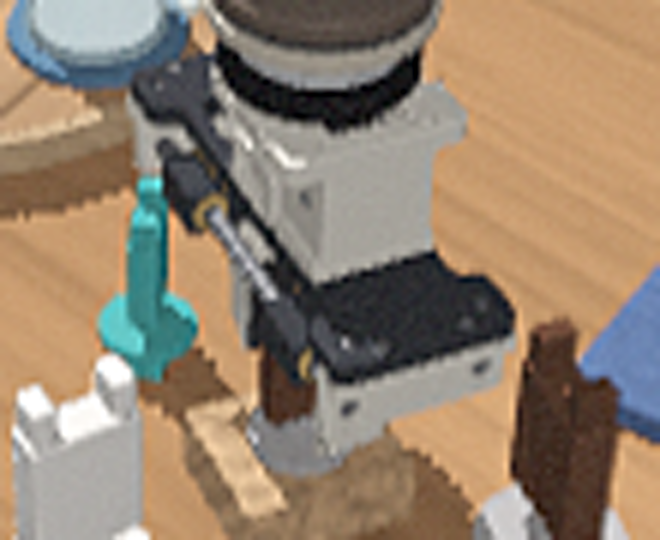

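The side view shows the fingers on either side of the grip block, at about (290,390) in the crop, and clear of the decoy. Closing now.

Emit:
{"method": "step_arm", "body": {
  "series": [
    [[0.03, 0, 0, 0, 0], [0.02, 0, 0, 0, 0], [0.01, 0, 0, 0, 0], [0.008, 0, 0, 0, 0], [0.005, 0, 0, 0, 0], [0.005, 0, 0, 0, 0], [0.005, 0, 0, 0, 0], [0.005, 0, 0, 0, 0]]
  ],
  "squeeze": 25
}}

```text
clock: 4.33
position: [0.4836, -0.3126, 0.0726]
ee_rot: [0.547, 3.093, -0.002]
force: [1.1, 0.9, -2.4]
width: 0.154
```

Emit:
{"method": "step_arm", "body": {
  "series": [
    [[0.005, 0, 0, 0.005, 0], [0.005, 0, 0, 0.01, 0], [0.005, 0, 0, 0.02, 0], [0.005, 0, 0, 0.03, 0], [0.005, 0, 0, 0.045, 0], [0.005, 0, 0, 0.065, 0], [0.005, 0, 0, 0.09, 0], [0.005, 0, 0, 0.115, 0], [0.005, 0, 0, 0.13, 0], [0.005, 0, 0, 0.13, 0], [0.005, 0, 0, 0.13, 0]]
  ]
}}

```text
clock: 5.25
position: [0.484, -0.3129, 0.2039]
ee_rot: [0.547, 3.091, -0.002]
force: [0.1, 0.4, -2.6]
width: 0.156
```

```bash
python3 - <<'E'
from h import *
n="side"
p,d=eyes.get_image(n); x,y,w,h=(240,120,130,120); s=observe(); print(s['position'],s['force'],s['ft_torque'],s['joints'])
cv2.imwrite("pics/g3.png",cv2.resize(p[y:y+h,x:x+w,::-1],(650,600),interpolation=cv2.INTER_CUBIC))
E
```

```text
[ 0.48345894 -0.31234105  0.20268009] [-0.10571706 -0.40762946 -2.72699082] [-0.04211656 -0.04124667  0.01596449] [ 0.12589973  0.41038053  0.49147676  1.77671033 -0.2238703   1.00915969
  1.92359075]
```

View pics/g3.png

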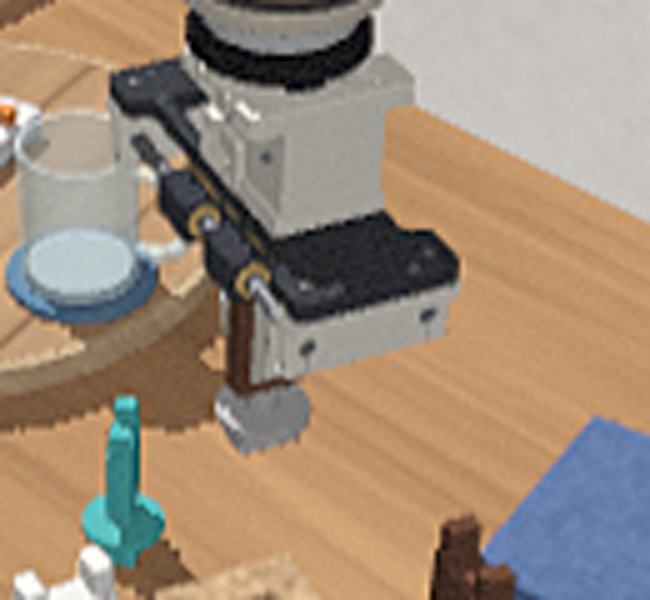

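Emit:
{"method": "step_arm", "body": {
  "series": [
    [[0.005, 0, 0.02, 0.02, 0], [0.005, 0.01, 0.05, 0.03, 0], [0.005, 0.018, 0.085, 0.03, 5], [0.005, 0.026, 0.12, 0.03, 10], [0.005, 0.034, 0.155, 0.03, 15], [0.005, 0.042, 0.19, 0.03, 20], [0.005, 0.05, 0.225, 0.03, 25], [0.005, 0.06, 0.26, 0.03, 30], [0.005, 0.068, 0.295, 0.03, 35], [0.005, 0.076, 0.33, 0.03, 35.1], [0.005, 0.084, 0.36, 0.02, 35.1], [0.005, 0.0915, 0.38, 0.0, 35.1], [0.005, 0.0915, 0.3873, -0.02, 35.1], [0.005, 0.0915, 0.3873, -0.04, 35.1], [0.005, 0.0915, 0.3873, -0.05, 35.1], [0.005, 0.0915, 0.3873, -0.05, 35.1], [0.005, 0.0915, 0.3873, -0.05, 35.1]]
  ]
}}

```text
clock: 6.72
position: [0.5744, 0.0741, 0.1521]
ee_rot: [0.41, -3.114, 0.002]
force: [0.8, 0.4, -1.9]
width: 0.148
```

```bash
python3 - <<'E'
from h import *
o=[]
s=observe(); print(s['position'],s['ee_rot'],s['force'])
for n in("side","top"):
    p,d=eyes.get_image(n); np.savez(f"{n}2.npz",p=p,d=d)
    x,y,w,h=(180,110,100,90) if n=="side" else (110,95,150,135)
    o.append(cv2.resize(p[y:y+h,x:x+w,::-1],(w*540//h,540),interpolation=cv2.INTER_CUBIC))
    cv2.imwrite(f"pics/e_{n}.png",o[-1])
E
```

```text
[0.57440452 0.0740919  0.15206186] [ 4.09643067e-01 -3.11356039e+00  1.72334930e-03] [ 0.83038333  0.43447032 -1.91463506]
```

View pics/e_side.png

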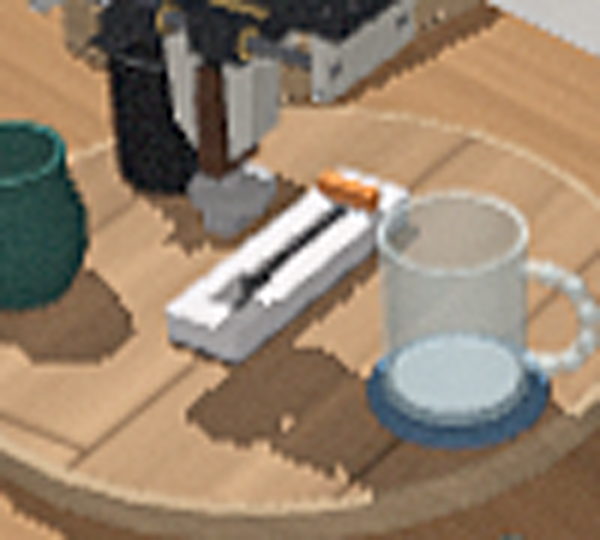

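View pics/e_top.png

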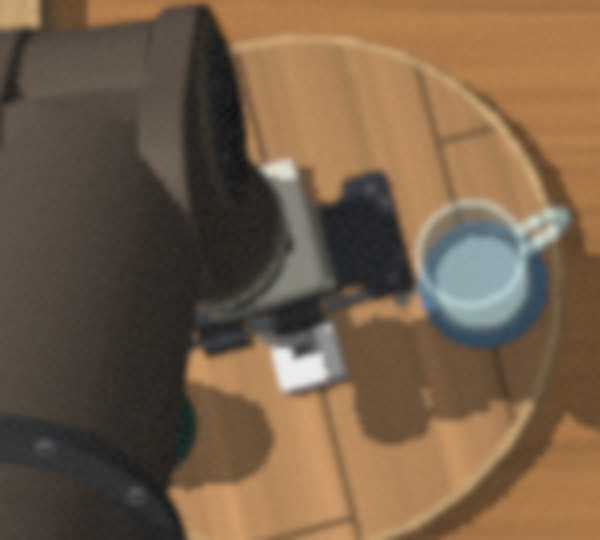

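```bash
cat > ov.py <<'E'
from h import *
def overlay(n,p,tcp,yaw,win,s,fn,dz=.0426,off=(0,0)):
    x,y,w,h=win; im=cv2.resize(p[y:y+h,x:x+w,::-1],None,fx=s,fy=s,interpolation=cv2.INTER_CUBIC)
    c,si=np.cos(np.radians(yaw)),np.sin(np.radians(yaw)); o=np.array(tcp)-[0,0,dz]
    def L(pts,col,o=o):
        pts=np.array(pts,float)/1000; W=np.c_[o[0]+c*pts[:,0]-si*pts[:,1],o[1]+si*pts[:,0]+c*pts[:,1],o[2]+pts[:,2]]
        uv=(proj(n,W)-[x,y]+.5)*s-.5; cv2.polylines(im,[uv.round().astype(np.int32)],True,col,1)
    a=np.linspace(0,2*np.pi,60)
    for z in(0,6): L(np.c_[22*np.cos(a)+off[0],22*np.sin(a)+off[1],0*a+z],(0,255,0))
    for z in(-15,-7): L([[sx*15+off[0],sy*8.5+off[1],z] for sx,sy in((1,1),(1,-1),(-1,-1),(-1,1))],(0,0,255))
    L([[sx*17+off[0],sy*7+off[1],18] for sx,sy in((1,1),(1,-1),(-1,-1),(-1,1))],(255,255,0))
    e=np.array([.5746,.0750,.052])
    L([[sx*17,sy*10,0] for sx,sy in((1,1),(1,-1),(-1,-1),(-1,1))],(255,0,255),e)
    L([[-35,-22,0],[123,-22,0],[123,22,0],[-35,22,0]],(255,0,255),e)
    cv2.imwrite(fn,im)
E
python3 - <<'E'
from ov import *
s=observe(); p=np.load("side2.npz")['p']
overlay("side",p,s['position'],15,(190,115,70,65),9,"pics/ov1.png")
E
```

```text
(no output)
```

View pics/ov1.png

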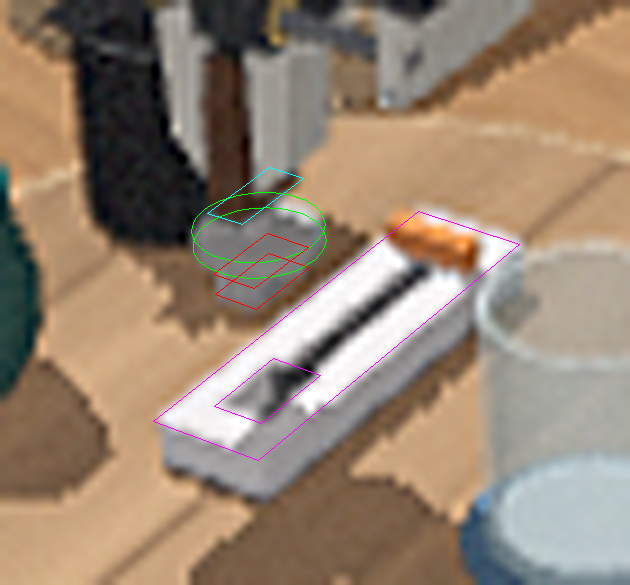

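```bash
python3 - <<'E'
from ov import *
s=observe(); p=np.load("side2.npz")['p']
overlay("side",p,s['position'],15,(200,130,45,40),16,"pics/ov2.png")
from rect import *
for k in(0,2):
    p=np.load(f"side{k}.npz")['p']; im,xs,ys=rectify("side",p,(574.6,75),15,.052,(-60,140),(-45,45),.25); g=cv2.GaussianBlur(im.astype(np.float32).min(2),(0,0),3)
    def ed(prof,c,sign,lo,hi):
        d=np.gradient(prof,c)*sign; m=(c>lo)&(c<hi); i=np.flatnonzero(m)[d[m].argmax()]; return round(float(c[i]),2)
    print([(x0,ed(g[:,(xs>x0-4)&(xs<x0+4)].mean(1),ys,1,-30,-15),ed(g[:,(xs>x0-4)&(xs<x0+4)].mean(1),ys,-1,15,30)) for x0 in(-28,25,45,60)], [ed(g[(ys>y-3)&(ys<y+3)].mean(0),xs,1,-45,-25) for y in(-10,0,10,15)])
E
```

```text
[(-28, -23.0, 22.5), (25, -23.25, 22.5), (45, -23.25, 23.5), (60, -23.0, 23.0)] [-34.0, -34.0, -33.5, -34.75]
[(-28, -21.5, 22.5), (25, -23.25, 22.25), (45, -23.25, 23.5), (60, -23.0, 23.0)] [-35.75, -33.75, -33.5, -34.75]
```

View pics/ov2.png

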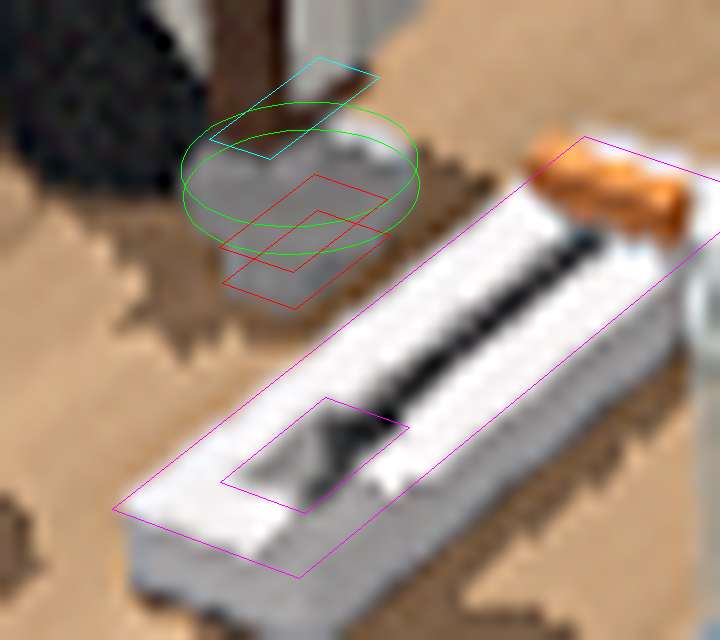

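The side view shows the held rest centred on the TCP to within about 0.5 mm, upright, and in line with the slot. The window outline is about 1 mm further along +x' there than in the top view, so I'll take the mean. I'll lower it in stages and watch the force.

Emit:
{"method": "step_arm", "body": {
  "series": [
    [[0.005, 0.0006, 0.001, -0.01, 0], [0.005, 0.0006, 0.001, -0.02, 0], [0.005, 0.0006, 0.001, -0.03, 0], [0.005, 0.0006, 0.001, -0.037, 0], [0.005, 0.0006, 0.001, -0.038, 0], [0.005, 0.0006, 0.001, -0.038, 0], [0.005, 0.0006, 0.001, -0.038, 0]]
  ]
}}

```text
clock: 7.4
position: [0.5763, 0.0753, 0.1156]
ee_rot: [-0.409, 3.113, -0.001]
force: [-0.5, -0.6, -2.3]
width: 0.149
```

```bash
python3 - <<'E'
from ov import *
p,d=eyes.get_image("side"); s=observe(); print(s['position'],s['ee_rot'],s['force'],s['ft_torque'])
overlay("side",p,s['position'],15,(200,130,45,40),16,"pics/ov3.png")
E
```

```text
[0.5764339  0.07533458 0.11585388] [-4.09339107e-01  3.11220685e+00 -8.94815810e-04] [ 0.20608265 -0.05254119 -1.44689167] [ 0.0199038  -0.00083654  0.00974892]
```

View pics/ov3.png

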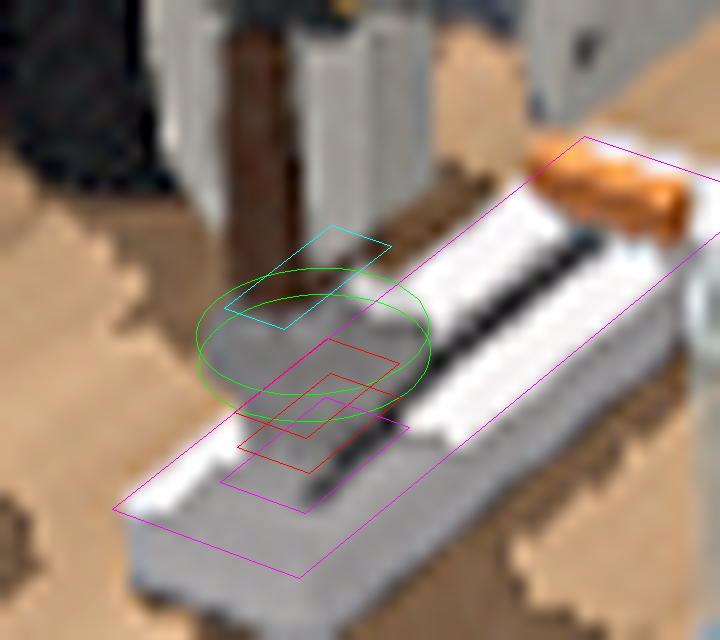

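Emit:
{"method": "step_arm", "body": {
  "series": [
    [[0.005, 0, 0, 0, 0], [0.005, 0, 0, 0, 0], [0.005, 0, 0, 0, 0]]
  ]
}}

```text
clock: 7.7
position: [0.5767, 0.0753, 0.1162]
ee_rot: [-0.409, 3.112, -0.001]
force: [0.3, 0.6, -1.3]
width: 0.156
```

```bash
python3 - <<'E'
from h import *
P=[];F=[]
for i in range(6):
    eyes.get_image("side"); s=observe(); P.append(s['position']); F.append(s['force'])
print(np.array(P).round(4),np.array(F).round(1))
E
```

```text
[[0.5766 0.0754 0.1161]
 [0.5766 0.0753 0.1161]
 [0.5765 0.0753 0.116 ]
 [0.5765 0.0753 0.1159]
 [0.5764 0.0753 0.1159]
 [0.5765 0.0753 0.1159]] [[ 0.5  0.4 -2. ]
 [ 0.1  0.8 -2.6]
 [-0.7 -0.1 -2.3]
 [-0.1  0.5 -1.3]
 [-0.4 -0.4 -1.4]
 [-0.7  0.9 -2.8]]
```

Emit:
{"method": "step_arm", "body": {
  "series": [
    [[0.005, -0.0012, 0, -0.002, 0], [0.005, -0.0012, 0, -0.003, 0], [0.005, -0.0012, 0, -0.003, 0], [0.005, -0.0012, 0, -0.003, 0]]
  ]
}}

```text
clock: 8.33
position: [0.5751, 0.0753, 0.1127]
ee_rot: [-0.409, 3.112, -0.001]
force: [0.3, -0.4, -1.2]
width: 0.151
```

Emit:
{"method": "step_arm", "body": {
  "series": [
    [[0.005, 0, 0, -0.001, 0], [0.005, 0, 0, -0.002, 0], [0.005, 0, 0, -0.003, 0], [0.005, 0, 0, -0.004, 0], [0.005, 0, 0, -0.005, 0], [0.005, 0, 0, -0.005, 0]]
  ]
}}

```text
clock: 8.83
position: [0.575, 0.0753, 0.1075]
ee_rot: [-0.41, 3.113, -0.001]
force: [0.8, 0.3, -2.0]
width: 0.15
```

Emit:
{"method": "step_arm", "body": {
  "series": [
    [[0.005, 0, 0, -0.001, 0], [0.005, 0, 0, -0.002, 0], [0.005, 0, 0, -0.003, 0], [0.005, 0, 0, -0.004, 0], [0.005, 0, 0, -0.004, 0]]
  ]
}}

```text
clock: 9.25
position: [0.5749, 0.0753, 0.1033]
ee_rot: [-0.41, 3.113, -0.001]
force: [-0.8, -0.3, -2.1]
width: 0.15
```

Still no contact with the foot about 6 mm into the window. Carrying on down.

Emit:
{"method": "step_arm", "body": {
  "series": [
    [[0.005, 0, 0, -0.001, 0], [0.005, 0, 0, -0.002, 0], [0.005, 0, 0, -0.003, 0], [0.005, 0, 0, -0.004, 0], [0.005, 0, 0, -0.005, 0], [0.005, 0, 0, -0.006, 0], [0.005, 0, 0, -0.006, 0]]
  ]
}}

```text
clock: 9.83
position: [0.5747, 0.0752, 0.097]
ee_rot: [-0.41, 3.113, -0.001]
force: [-0.4, 0.5, -2.5]
width: 0.15
```

Emit:
{"method": "step_arm", "body": {
  "series": [
    [[0.005, 0, 0, -0.0005, 0], [0.005, 0, 0, -0.001, 0], [0.005, 0, 0, -0.0015, 0], [0.005, 0, 0, -0.0015, 0]]
  ]
}}

```text
clock: 10.17
position: [0.5747, 0.0753, 0.0954]
ee_rot: [-0.41, 3.114, -0.001]
force: [-0.7, -0.7, -2.0]
width: 0.148
```

Emit:
{"method": "step_arm", "body": {
  "series": [
    [[0.005, 0, 0, -0.0005, 0], [0.005, 0, 0, -0.001, 0], [0.005, 0, 0, -0.001, 0]]
  ]
}}

```text
clock: 10.42
position: [0.5747, 0.0753, 0.0946]
ee_rot: [-0.41, 3.113, -0.001]
force: [-1.4, 0.2, 1.0]
width: 0.151
```

```bash
python3 - <<'E'
from ov import *
F=[]
for i in range(4):
    p,d=eyes.get_image("side"); s=observe(); F.append(np.r_[s['force'],s['position']*1000])
print(np.mean(F,0).round(2))
overlay("side",p,s['position'],15,(200,130,45,40),16,"pics/ov4.png")
E
```

```text
[-1.0300e+00  2.1000e-01  2.0300e+00  5.7475e+02  7.5280e+01  9.4600e+01]
```

View pics/ov4.png

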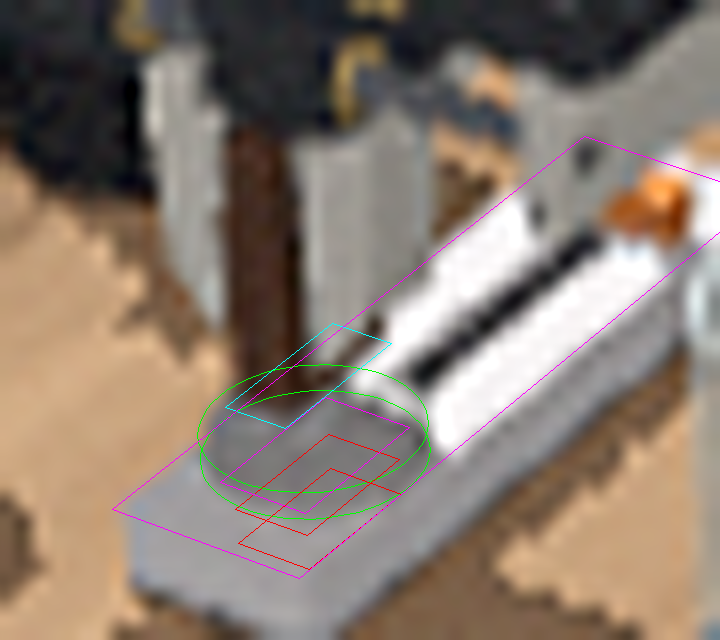

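The side view shows the collar flat on the track over the window, around (315,455) in the crop. The contact force is about 4 N. Next, a short slide along (0.966, 0.259).

Emit:
{"method": "step_arm", "body": {
  "series": [
    [[0.005, 0.0019, 0.0005, 0, 0], [0.005, 0.0039, 0.001, 0, 0], [0.005, 0.0058, 0.0016, 0, 0], [0.005, 0.0077, 0.0021, 0, 0], [0.005, 0.0097, 0.0026, 0, 0], [0.005, 0.0097, 0.0026, 0, 0]]
  ]
}}

```text
clock: 11.12
position: [0.5839, 0.0776, 0.0946]
ee_rot: [0.409, -3.115, 0.001]
force: [-5.4, -0.6, 6.3]
width: 0.151
```

Emit:
{"method": "step_arm", "body": {
  "series": [
    [[0.005, 0.0005, 0.0001, 0.0006, 0], [0.005, 0.001, 0.0003, 0.0006, 0], [0.005, 0.0019, 0.0005, 0.0006, 0], [0.005, 0.0019, 0.0005, 0.0006, 0]]
  ]
}}

```text
clock: 11.45
position: [0.5863, 0.0783, 0.0951]
ee_rot: [-0.41, 3.114, -0.001]
force: [0.1, -0.3, -2.0]
width: 0.149
```

Emit:
{"method": "step_arm", "body": {
  "series": [
    [[0.005, 0.0029, 0.0008, 0, 0], [0.005, 0.0058, 0.0016, 0, 0], [0.005, 0.0087, 0.0023, 0, 0], [0.005, 0.0116, 0.0031, 0, 0], [0.005, 0.0145, 0.0039, 0, 0], [0.005, 0.0174, 0.0047, 0, 0], [0.005, 0.0203, 0.0054, 0, 0], [0.005, 0.0232, 0.0062, 0, 0], [0.005, 0.0232, 0.0062, 0, 0]]
  ]
}}

```text
clock: 12.2
position: [0.6102, 0.0847, 0.0951]
ee_rot: [-0.41, 3.114, -0.001]
force: [0.3, 0.6, -1.5]
width: 0.153
```

Emit:
{"method": "step_arm", "body": {
  "series": [
    [[0.005, 0.0029, 0.0008, 0, 0], [0.005, 0.0058, 0.0016, 0, 0], [0.005, 0.0087, 0.0023, 0, 0], [0.005, 0.0116, 0.0031, 0, 0], [0.005, 0.0145, 0.0039, 0, 0], [0.005, 0.0174, 0.0047, 0, 0], [0.005, 0.0203, 0.0054, 0, 0], [0.005, 0.0222, 0.0059, 0, 0], [0.005, 0.0222, 0.0059, 0, 0]]
  ]
}}

```text
clock: 12.95
position: [0.6328, 0.0908, 0.0951]
ee_rot: [-0.41, 3.113, -0.001]
force: [0.9, 0.2, -2.8]
width: 0.148
```

```bash
python3 - <<'E'
from ov import *
F=[]
for i in range(3):
    p,d=eyes.get_image("side"); s=observe(); F.append(np.r_[s['force'],s['position']*1000])
print(np.mean(F,0).round(2)); d=(s['position'][:2]*1000-[575,75]); print("x'",d@[.9659,.2588],"y'",d@[-.2588,.9659])
overlay("side",p,s['position'],15,(205,120,50,45),14,"pics/ov5.png")
E
```

```text
[ 4.1000e-01  3.0000e-02 -2.5800e+00  6.3234e+02  9.0620e+01  9.5030e+01]
x' 59.29953539401167 y' 0.2398744082441278
```

View pics/ov5.png

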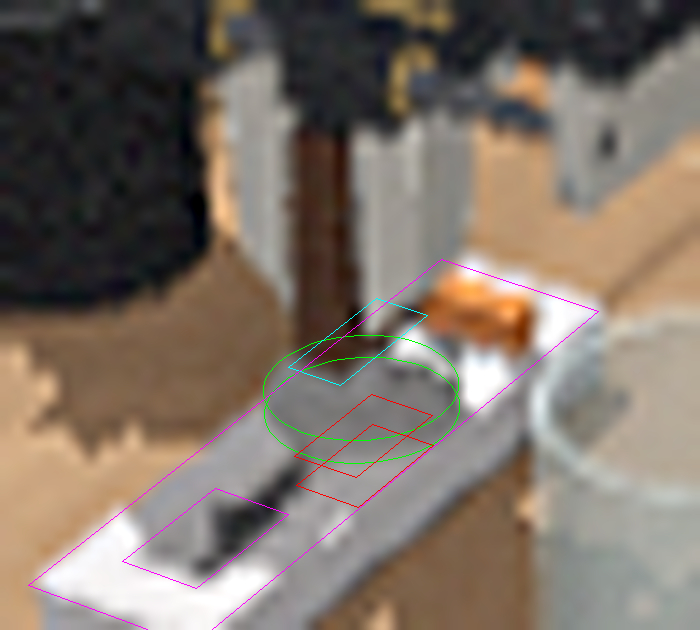

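No lateral force, and there's a visible gap before the orange block at about (470,370) in the crop. Feeling for the block in small steps.

Emit:
{"method": "step_arm", "body": {
  "series": [
    [[0.005, 0.001, 0.0003, 0, 0], [0.005, 0.0019, 0.0005, 0, 0], [0.005, 0.0029, 0.0008, 0, 0], [0.005, 0.0039, 0.001, 0, 0], [0.005, 0.0048, 0.0013, 0, 0], [0.005, 0.0058, 0.0016, 0, 0], [0.005, 0.0068, 0.0018, 0, 0], [0.005, 0.0068, 0.0018, 0, 0]]
  ]
}}

```text
clock: 13.77
position: [0.6392, 0.0924, 0.095]
ee_rot: [-0.41, 3.114, -0.001]
force: [-0.6, 0.7, -2.6]
width: 0.154
```

Emit:
{"method": "step_arm", "body": {
  "series": [
    [[0.005, 0.0005, 0.0001, 0, 0], [0.005, 0.001, 0.0003, 0, 0], [0.005, 0.0015, 0.0004, 0, 0], [0.005, 0.0019, 0.0005, 0, 0], [0.005, 0.0024, 0.0006, 0, 0], [0.005, 0.0024, 0.0006, 0, 0]]
  ]
}}

```text
clock: 14.27
position: [0.6418, 0.0931, 0.095]
ee_rot: [-0.41, 3.114, -0.001]
force: [-0.2, -0.3, -2.0]
width: 0.153
```

Emit:
{"method": "step_arm", "body": {
  "series": [
    [[0.005, 0.0005, 0.0001, 0, 0], [0.005, 0.001, 0.0003, 0, 0], [0.005, 0.0015, 0.0004, 0, 0], [0.005, 0.0015, 0.0004, 0, 0]]
  ]
}}

```text
clock: 14.6
position: [0.6434, 0.0935, 0.0951]
ee_rot: [-0.41, 3.113, -0.001]
force: [-0.2, 0.1, -2.1]
width: 0.149
```

Emit:
{"method": "step_arm", "body": {
  "series": [
    [[0.005, 0.0005, 0.0001, 0, 0], [0.005, 0.001, 0.0003, 0, 0], [0.005, 0.0015, 0.0004, 0, 0], [0.005, 0.0015, 0.0004, 0, 0]]
  ]
}}

```text
clock: 14.93
position: [0.6445, 0.0939, 0.0949]
ee_rot: [-0.41, 3.114, -0.001]
force: [-2.3, -0.2, -1.3]
width: 0.152
```

Emit:
{"method": "step_arm", "body": {
  "series": [
    [[0.005, 0.0004, 0.0001, 0, 0], [0.005, 0.0008, 0.0002, 0, 0], [0.005, 0.0008, 0.0002, 0, 0]]
  ]
}}

```text
clock: 15.18
position: [0.6447, 0.0938, 0.0948]
ee_rot: [0.41, -3.114, 0.001]
force: [-4.0, 0.7, 0.4]
width: 0.152
```

```bash
python3 - <<'E'
from ov import *
F=[]
for i in range(4):
    p,d=eyes.get_image("side"); s=observe(); F.append(np.r_[s['force'],s['position']*1000])
print(np.mean(F,0).round(2)); d=(s['position'][:2]*1000-[575,75]); print("x'",d@[.9659,.2588],"y'",d@[-.2588,.9659],s['joints'])
overlay("side",p,s['position'],15,(205,120,50,45),14,"pics/ov6.png")
E
```

```text
[ -4.75  -1.24   0.72 644.73  93.85  94.83]
x' 72.2667129753639 y' 0.17765043515260293 [-0.36837014  0.62228069  0.2164121   1.66783575 -0.16336619  0.87007204
  1.74688939]
```

View pics/ov6.png

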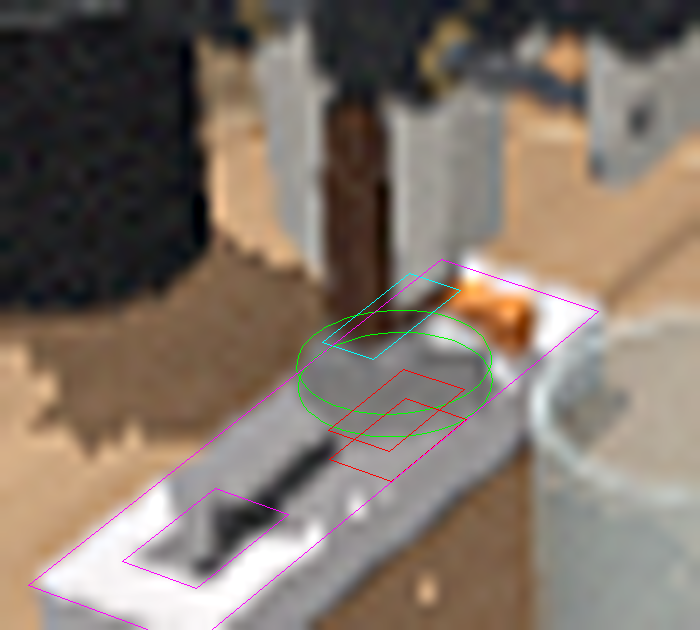

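Contact with the block at x' = 72.2 mm, about 5 N. That is within 67–83 mm and matches the visual prediction. Now I'll turn clockwise in small increments and watch the force.

Emit:
{"method": "step_arm", "body": {
  "series": [
    [[0.005, 0.0002, 0, 0.0001, -2], [0.005, 0.0002, 0, 0.0001, -4], [0.005, 0.0002, 0, 0.0001, -6], [0.005, 0.0002, 0, 0.0001, -8], [0.005, 0.0002, 0, 0.0001, -10], [0.005, 0.0002, 0, 0.0001, -10]]
  ]
}}

```text
clock: 15.88
position: [0.6444, 0.095, 0.0947]
ee_rot: [0.136, -3.137, -0.0]
force: [-4.2, 2.3, -0.3]
width: 0.155
```

```bash
python3 - <<'E'
from h import *
s=observe(); print(s['force'],s['ft_torque'],s['position'])
E
```

```text
[-4.17175941  2.3060601  -0.29387862] [0.56276796 1.2183368  0.05498414] [0.64442807 0.09500947 0.09474307]
```

Emit:
{"method": "step_arm", "body": {
  "series": [
    [[0.005, 0.0002, -0.0006, 0, 0], [0.005, 0.0002, -0.001, 0, 0], [0.005, 0.0002, -0.001, 0, 0]]
  ]
}}

```text
clock: 16.13
position: [0.6445, 0.0947, 0.0947]
ee_rot: [0.138, -3.137, -0.002]
force: [-4.4, 3.2, 0.8]
width: 0.15
```

```bash
python3 - <<'E'
from h import *
s=observe(); print(s['force'],s['ft_torque'],s['position'])
p,d=eyes.get_image("side"); x,y,w,h=205,110,60,50
cv2.imwrite("pics/tn1.png",cv2.resize(p[y:y+h,x:x+w,::-1],None,fx=12,fy=12,interpolation=cv2.INTER_CUBIC))
E
```

```text
[-4.44610865  3.23145545  0.82318464] [0.64161226 1.09113308 0.04425129] [0.6444636  0.09469109 0.09473053]
```

View pics/tn1.png

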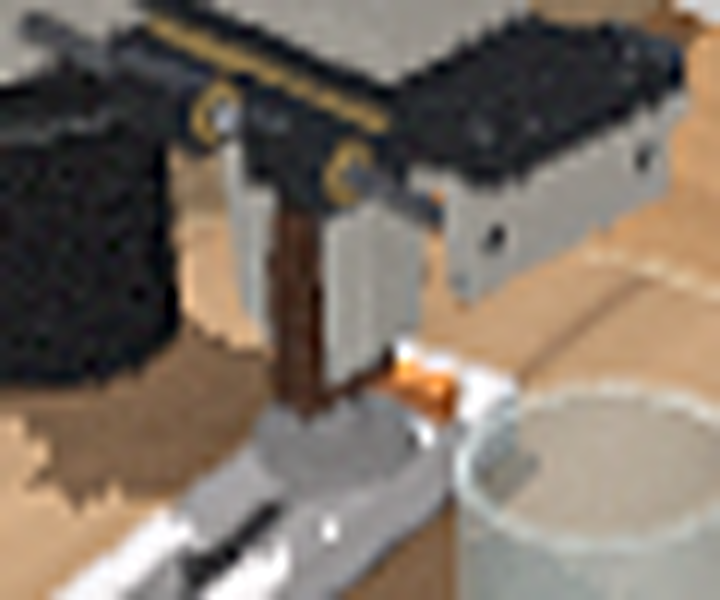

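The +y force looks like the collar rolling on the block through friction. I'll back off a few tenths of a millimetre and recentre.

Emit:
{"method": "step_arm", "body": {
  "series": [
    [[0.005, -0.0006, -0.0002, 0.0002, 0], [0.005, -0.0005, -0.0008, 0.0002, 0], [0.005, -0.0005, -0.001, 0.0002, 0], [0.005, -0.0005, -0.001, 0.0002, 0]]
  ]
}}

```text
clock: 16.52
position: [0.6447, 0.093, 0.0951]
ee_rot: [0.138, -3.138, -0.001]
force: [0.5, -0.5, -2.6]
width: 0.153
```

```bash
cat > st.py <<'E'
from h import *
F=[]
for i in range(2):
    p,dd=eyes.get_image("side"); s=observe(); F.append(np.r_[s['force'],s['ft_torque']])
d=(s['position'][:2]*1000-[575,75]); f=np.mean(F,0)
e=s['ee_rot']; yaw=(2*np.degrees(np.arctan2(e[1],e[0]))-90)%180
print("x'",(d@[.9659,.2588]).round(2),"y'",(d@[-.2588,.9659]).round(2),"z",s['position'][2].round(4),"Fx'",(f[:2]@[.9659,.2588]).round(1),"Fy'",(f[:2]@[-.2588,.9659]).round(1),"Fz",f[2].round(1),"Tz",f[5].round(2),"jaw yaw",yaw.round(1),"clk",s['clock'],"j7",s['joints'][6].round(2))
E
python3 st.py
```

```text
x' 71.92 y' -0.36 z 0.0951 Fx' 0.1 Fy' 0.4 Fz -2.1 Tz -0.01 jaw yaw 95.0 clk 16.6167 j7 1.61
```

Emit:
{"method": "step_arm", "body": {
  "series": [
    [[0.005, -0.0001, 0.0004, 0, -2.5], [0.005, -0.0001, 0.0004, 0, -5], [0.005, -0.0001, 0.0004, 0, -7.5], [0.005, -0.0001, 0.0004, 0, -10], [0.005, -0.0001, 0.0004, 0, -12.5], [0.005, -0.0001, 0.0004, 0, -15], [0.005, -0.0001, 0.0004, 0, -15]]
  ]
}}

```text
clock: 17.2
position: [0.6446, 0.0936, 0.0951]
ee_rot: [-0.276, -3.129, -0.001]
force: [-0.9, 0.9, -1.8]
width: 0.146
```

```bash
python3 st.py
```

```text
x' 72.02 y' -0.11 z 0.0951 Fx' -0.4 Fy' 0.6 Fz -2.8 Tz 0.03 jaw yaw 80.1 clk 17.3 j7 1.39
```

Turning freely. Carrying on.

Emit:
{"method": "step_arm", "body": {
  "series": [
    [[0.005, -0.0001, 0.0002, 0, -2.5], [0.005, -0.0001, 0.0002, 0, -5], [0.005, -0.0001, 0.0002, 0, -7.5], [0.005, -0.0001, 0.0002, 0, -10], [0.005, -0.0001, 0.0002, 0, -12.5], [0.005, -0.0001, 0.0002, 0, -15], [0.005, -0.0001, 0.0002, 0, -17.5], [0.005, -0.0001, 0.0002, 0, -20], [0.005, -0.0001, 0.0002, 0, -20]]
  ]
}}

```text
clock: 18.05
position: [0.6446, 0.0937, 0.0951]
ee_rot: [-0.811, -3.035, -0.001]
force: [0.1, 0.5, -1.7]
width: 0.151
```

```bash
python3 st.py
```

```text
x' 72.11 y' 0.04 z 0.0952 Fx' -0.2 Fy' 0.3 Fz -2.6 Tz 0.01 jaw yaw 60.2 clk 18.15 j7 1.11
```

Emit:
{"method": "step_arm", "body": {
  "series": [
    [[0.005, -0.0001, 0, 0, -2.5], [0.005, -0.0001, 0, 0, -5], [0.005, -0.0001, 0, 0, -7.5], [0.005, -0.0001, 0, 0, -10], [0.005, -0.0001, 0, 0, -12.5], [0.005, -0.0001, 0, 0, -15], [0.005, -0.0001, 0, 0, -17.5], [0.005, -0.0001, 0, 0, -20], [0.005, -0.0001, 0, 0, -20]]
  ]
}}

```text
clock: 18.9
position: [0.6447, 0.0938, 0.0952]
ee_rot: [1.322, 2.85, 0.001]
force: [-0.3, 0.1, -2.0]
width: 0.152
```

```bash
python3 st.py
```

```text
x' 72.1 y' 0.03 z 0.0952 Fx' -0.5 Fy' 0.3 Fz -2.4 Tz -0.01 jaw yaw 40.4 clk 19.0 j7 0.83
```

Emit:
{"method": "step_arm", "body": {
  "series": [
    [[0.005, -0.0001, 0, 0, -2.5], [0.005, -0.0001, 0, 0, -5], [0.005, -0.0001, 0, 0, -7.5], [0.005, -0.0001, 0, 0, -10], [0.005, -0.0001, 0, 0, -12.5], [0.005, -0.0001, 0, 0, -15], [0.005, -0.0001, 0, 0, -17.5], [0.005, -0.0001, 0, 0, -20], [0.005, -0.0001, 0, 0, -20]]
  ]
}}

```text
clock: 19.75
position: [0.6446, 0.0938, 0.0951]
ee_rot: [1.793, 2.58, 0.001]
force: [0.7, -0.4, -1.7]
width: 0.152
```

```bash
python3 st.py
```

```text
x' 72.05 y' 0.06 z 0.0952 Fx' -0.2 Fy' 0.1 Fz -2.3 Tz -0.03 jaw yaw 20.6 clk 19.85 j7 0.55
```

Emit:
{"method": "step_arm", "body": {
  "series": [
    [[0.005, 0, 0, 0, -2], [0.005, 0, 0, 0, -4], [0.005, 0, 0, 0, -6.3], [0.005, 0, 0, 0, -6.3], [0.005, 0, 0, -0.0003, -6.3], [0.005, 0, 0, -0.0006, -6.3], [0.005, 0, 0, -0.0006, -6.3]]
  ]
}}

```text
clock: 20.43
position: [0.6446, 0.0937, 0.0947]
ee_rot: [1.926, 2.481, 0.001]
force: [0.0, -0.7, -1.3]
width: 0.153
```

```bash
cat >> st.py <<'E'
x,y,w,h=205,110,60,50
cv2.imwrite("pics/now.png",cv2.resize(p[y:y+h,x:x+w,::-1],None,fx=12,fy=12,interpolation=cv2.INTER_CUBIC))
E
python3 st.py; cp pics/now.png pics/tn2.png
```

```text
x' 72.09 y' -0.02 z 0.0947 Fx' -0.3 Fy' 0.4 Fz -1.1 Tz -0.01 jaw yaw 14.3 clk 20.5333 j7 0.46
```

View pics/tn2.png

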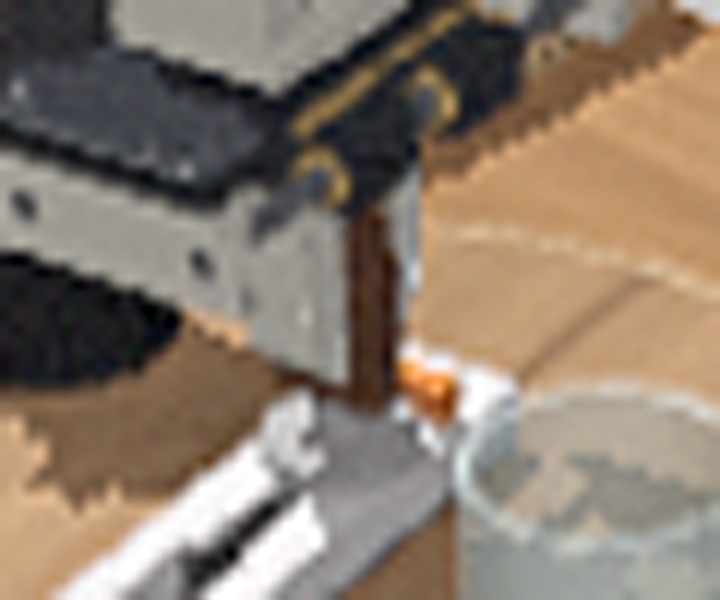

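Turned 90.7° with no reaction torque and the collar on the track. Releasing.

Emit:
{"method": "step_arm", "body": {
  "series": [
    [[0.018, 0, 0, 0, 0], [0.022, 0, 0, 0, 0], [0.03, 0, 0, 0, 0], [0.04, 0, 0, 0, 0], [0.04, 0, 0, 0, 0], [0.04, 0, 0, 0, 0]]
  ]
}}

```text
clock: 21.03
position: [0.6447, 0.0937, 0.0947]
ee_rot: [1.927, 2.48, 0.001]
force: [-0.5, 0.1, 0.3]
width: 0.424
```

```bash
python3 st.py; cp pics/now.png pics/tn3.png
```

```text
x' 72.11 y' -0.0 z 0.0947 Fx' -0.8 Fy' 0.5 Fz 0.0 Tz 0.01 jaw yaw 14.3 clk 21.1333 j7 0.46
```

View pics/tn3.png

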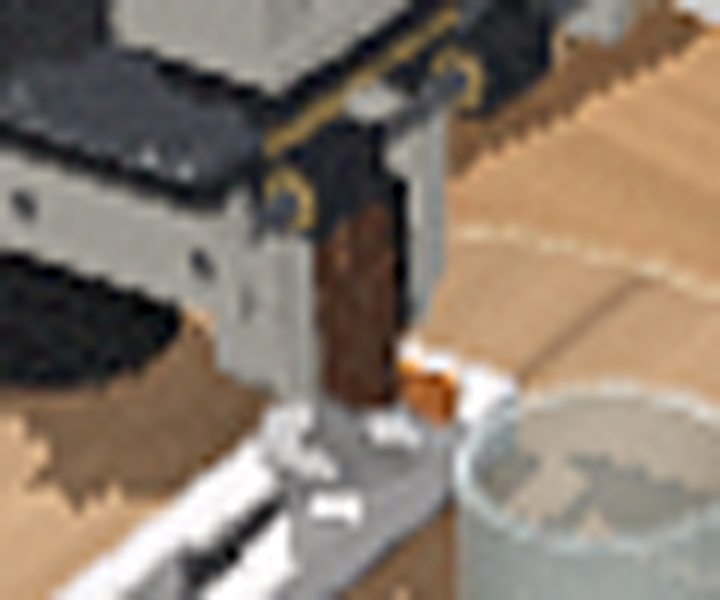

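Released: both fingers are clear of the wooden block, which stays upright at about (355,300). Rising straight up, then moving aside for a top view.

Emit:
{"method": "step_arm", "body": {
  "series": [
    [[0.04, 0, 0, 0.005, 0], [0.04, 0, 0, 0.015, 0], [0.04, 0, 0, 0.03, 0], [0.04, 0, 0, 0.05, 0], [0.04, 0, 0, 0.075, 0], [0.04, 0, 0, 0.1, 0], [0.04, 0, 0, 0.13, 0], [0.04, 0, 0, 0.15, 0], [0.04, -0.03, -0.03, 0.15, 0], [0.04, -0.06, -0.06, 0.15, 0], [0.04, -0.09, -0.09, 0.15, 0], [0.04, -0.12, -0.12, 0.15, 0], [0.04, -0.14, -0.15, 0.15, 0], [0.04, -0.16, -0.18, 0.15, 0], [0.04, -0.18, -0.21, 0.15, 0], [0.04, -0.2, -0.24, 0.15, 0], [0.04, -0.2, -0.27, 0.15, 0], [0.04, -0.2, -0.29, 0.15, 0], [0.04, -0.2, -0.29, 0.15, 0], [0.04, -0.2, -0.29, 0.15, 0]]
  ]
}}

```text
clock: 22.8
position: [0.4444, -0.1976, 0.2454]
ee_rot: [1.931, 2.477, 0.002]
force: [-0.8, 0.3, 0.2]
width: 0.436
```

```bash
python3 - <<'E'
from rect import *
print(observe()['position'],observe()['clock'])
o=[]
for n in("top","side"):
    p,d=eyes.get_image(n); np.savez(f"{n}9.npz",p=p,d=d)
    x,y,w,h=(110,95,150,140) if n=="top" else (160,95,140,131)
    o.append(cv2.resize(p[y:y+h,x:x+w,::-1],(400,374),interpolation=cv2.INTER_CUBIC))
    im,xs,ys=rectify(n,p,(575,75),15,.058,(-60,140),(-45,45),.5)
    im=im.copy(); im[90,::4]=[255,0,0]; im[::4,int((72.1+60)*2)]=[255,0,0]; cv2.imwrite(f"pics/fr_{n}.png",cv2.resize(im[:,:,::-1],None,fx=1.9,fy=1.6))
cv2.imwrite("pics/fin.png",np.vstack([np.hstack(o)]))
a=cv2.imread("pics/fr_top.png");b=cv2.imread("pics/fr_side.png");cv2.imwrite("pics/fr.png",np.vstack([a,b]))
E
```

```text
[ 0.44435994 -0.19762477  0.24544966] 22.8
```

View pics/fin.png

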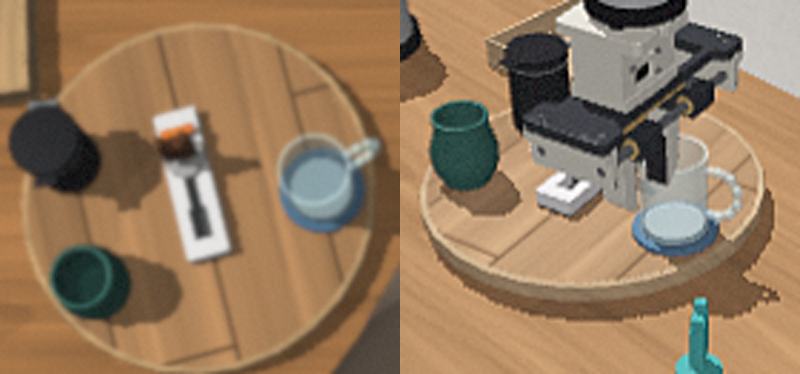

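View pics/fr.png

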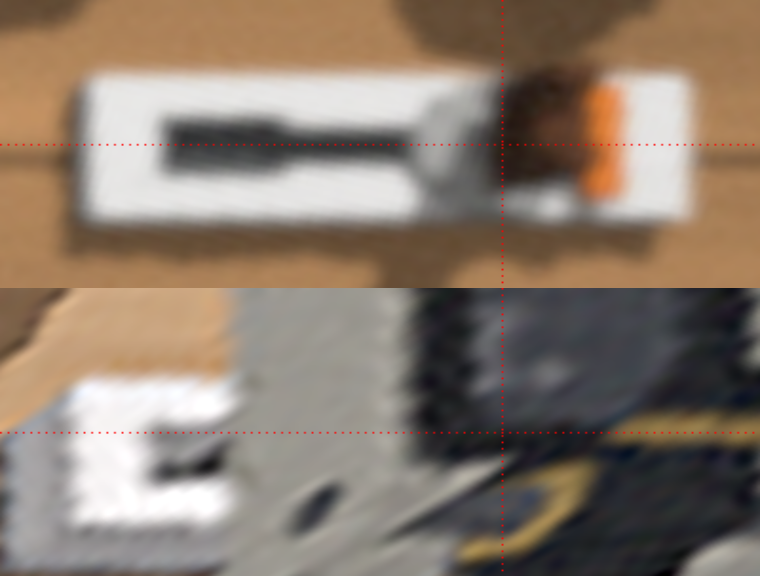

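The top view shows the rest against the orange block with the grip block across the slot, and the track and objects where they were. The arm blocks the side view, so I'll move it away for one last check.

Emit:
{"method": "step_arm", "body": {
  "series": [
    [[0.04, 0, -0.03, 0.01, 0], [0.04, 0, -0.06, 0.02, 0], [0.04, 0, -0.09, 0.03, 0], [0.04, 0, -0.12, 0.03, 0], [0.04, -0.02, -0.15, 0.03, 0], [0.04, -0.02, -0.18, 0.03, 0], [0.04, -0.02, -0.2, 0.03, 0], [0.04, -0.02, -0.2, 0.03, 0], [0.04, -0.02, -0.2, 0.03, 0]]
  ]
}}

```text
clock: 23.65
position: [0.425, -0.3953, 0.2747]
ee_rot: [-1.927, -2.481, -0.001]
force: [0.3, 0.4, -0.1]
width: 0.431
```

```bash
cat > fin.py <<'E'
from ov import *
p,d=eyes.get_image("side"); np.savez("sideF.npz",p=p,d=d); pt,dt=eyes.get_image("top")
c,s=np.cos(np.radians(15)),np.sin(np.radians(15))
tcp=[.575+.0721*c,.075+.0721*s,.0946]
overlay("side",p,tcp,15-90,(195,110,60,60),10,"pics/ovF.png")
from rect import *
for k,q in(("before",np.load("top0.npz")['p']),("after",pt)):
    im,xs,ys=rectify("top",q,(575,75),15,.052,(-60,140),(-45,45),.25); g=cv2.GaussianBlur(im.astype(np.float32).min(2),(0,0),3)
    def ed(pr,cc,sg,lo,hi):
        dd=np.gradient(pr,cc)*sg; m=(cc>lo)&(cc<hi); return round(float(cc[np.flatnonzero(m)[dd[m].argmax()]]),2)
    print(k,"y edges",[ed(g[:,(xs>x-4)&(xs<x+4)].mean(1),ys,sg,lo,hi) for x in(-25,30,116) for sg,lo,hi in((1,-30,-15),(-1,15,30))],"far end",ed(g[(ys>-5)&(ys<5)].mean(0),xs,-1,115,135))
E
python3 fin.py
```

```text
before y edges [-23.0, 23.0, -22.75, 23.25, -22.75, 23.25] far end 123.5
after y edges [-22.75, 23.25, -22.75, 23.25, -22.75, 23.0] far end 123.75
```

View pics/ovF.png

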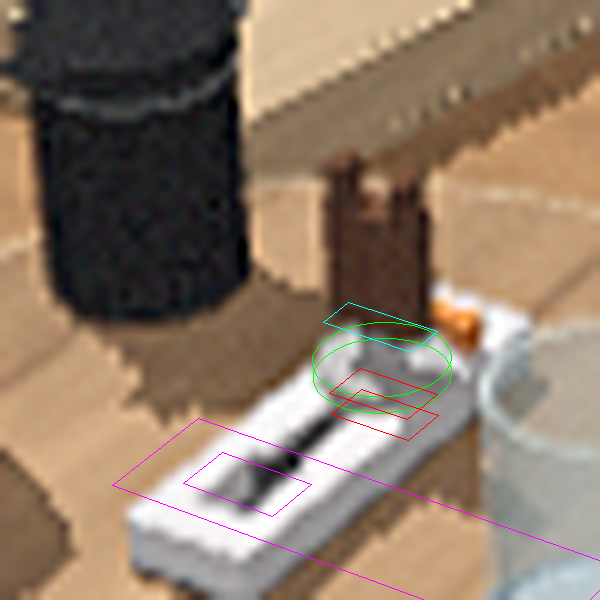

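The side view shows the rest upright across the slot, with its collar at about (382,365), on the predicted outline. The magenta track outline in that picture was drawn with the rest's yaw, so it should be ignored. The track itself has shifted by less than 0.5 mm.

```bash
python3 -c "
from cell import arm; print(arm.sign_off())"
```

```text
the job is handed in; nothing more can be done
None
```

The rest is mounted in the track, turned to its lock position and released, and the job is handed in. It took about 24 s of the 69 s allowed.

I picked the small brown rest from the cork stand and lowered it into the window until I felt the collar touch the track. I then slid it to the orange block, which it met about 72 mm past the window centre. I turned it about 90.7° clockwise, let go and moved the arm away.

- **Forces:** every reading I took was low. The highest was about 8 N, sideways and vertical together, early in the slide. I raised the rest about 0.5 mm to clear it. Early in the turn the collar rubbed on the block with about 5 N and pushed the rest 1 mm sideways. I backed off a few tenths of a millimetre and recentred, and the rest of the turn ran freely.
- **Last checks:** the side view shows the rest upright, collar on the track at the block, grip block across the slot. The track edges in the top view moved less than 0.5 mm. The gourd, canister, mug and coaster look unmoved by eye; I did not measure them or recheck the bombilla.
- **Disagreements:** the two cameras differed by 1–2 mm along the slot on where the window was, so I used the average, and the foot went in without touching.
- **Not tested:** I did not turn it on to the stop or pull it back to check that it locks.

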